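# Swing the cover off the wide port of a dry block

### The arm

A 6-joint arm with a two-finger parallel gripper is mounted at the origin on a cart in front of the work surface, level with it; the furniture and walls round the work are solid. World frame = base frame: x ahead of the robot, y to its left, z up, the work surface at z = 0. Lengths are in m, angles in degrees, forces in N, time in s.
With the tool pointing down it reaches from about 0.4 to 0.825 m from the base axis. Payload 7 kg.
Tool frame: the origin (TCP) lies at the very end of the fingers, on their centre line; the grasp point (between the pads) lies 19 mm behind it; z points along the fingers, x is the direction in which the jaws open and shut, and the axes are right-handed (so a half turn about z gives the same grasp; the last joint's range is limited). The gripper opens to 85 mm and grips with 20 to 120 N. Pads are 22 mm wide; open, the fingers measure 114 mm over their backs; the gripper's body (76 mm by 85 mm) begins 54 mm behind the grasp point. The pads swing forward as they close: fully open they stand 13 mm farther back than shut.
Start: joints at [-50.415, 20.546, 0.682, 0, -70.136, -16.507], TCP at [0.265, -0.621, 0.231] pointing down, gripper open.
Joint ranges: [-176.03, 176.03], [-82.01, 121.73], [-58.28, 71.71], [-173.87, 95.51], [-174.79, -0.11], [-173.66, 173.66]. Speed limits (degrees/s): [136.94, 136.94, 172.46, 180, 180, 180].

### API

Orientations are given as a 3x3 rotation matrix whose columns are the frame's x, y, z axes.
In Python, from rig import sensors, eyes, workorder gives the robot as it stands.
- The arm moves only by the shell command python3 -m inch 'ROWS' [OPENING]. ROWS is JSON, a list of rows, each a list of 4 numbers: the shift along the tool's x, y, z in units of 300 mm (1.0 is 300 mm), then the turn about the tool's z in units of 90 degrees (1.0 is 90 degrees). In form: [[tx, ty, tz, yaw], ...]. A call has 1 to 5 rows; each row is the pose to reach, as a shift and turn from the pose commanded when the call began, along the tool's axes at that moment; what a row does not reach only later rows make up. A row lasts 1/8 s, in which the tool goes at most 62.5 mm and 10.7 degrees, less where a joint would pass 70% of its speed; a pose out of reach is approached as far as the arm can. A call with a number of a shift or a turn outside -1 to 1 is refused whole. A call with a gripper value outside its range is refused whole. OPENING is the gripper's target within -1 to 1 (shut at 1, half-way at 0, fully open at -1), set as the call begins (- or left out, the last holds). The fingers move at their own pace and stop on an object; the grip force is fixed at half the most. Time passes only in rows, so rows that repeat a pose let the fingers close. It gives the time, the measured TCP pose, the force and the opening at its end, in the units of the state.
- sensors.get_state(): the state, without advancing time (a new reading comes with each control period).
- eyes.read_camera(name): name is "scene" or "top" or "wrist"; returns a dict with "color" (420x560x3 uint8, blue, green, red), "intrinsics" (3x3 intrinsics, pixels), "origin" and "rotation" of the camera in the world. Camera axes: x right, y down, z forward; pixel columns grow to the right and rows downward; lengths in m; the calibration is good to about 2 mm. The wrist camera is an equidistant fisheye: a pixel r from the principal point sees the ray r / f radians off the axis. A picture is of the moment at which its call begins. There is no depth.
- workorder.finish_job(): hands the job in, once; it reports no verdict.
The state is a dict: "clock": time; "joints": joint angles; "qvel": joint speeds; "effort": joint torques, N m; "ee_pos": TCP position; "orientation": TCP orientation; "force": force on the tool from outside, world axes, zero at the start; "wrist_torque": the same for the moment, N m; "gripper_width": finger opening in m.
Only numpy, scipy, OpenCV 4.12 (cv2) and the standard library are available. Lean on these libraries where they do the work, as an engineer would, in place of code of your own. Each camera call takes 0.05 s, during which the arm holds its last target. There are 200 camera calls.

### The job

Two small dry-block heaters stand on the bench, each with one tube port under a flat cover that turns on a single pivot screw. A large sample tube is to go in next: uncover the wide port by swinging the larger cover sideways about a quarter turn, so that the port lies completely open, and let go. Leave the other heater's smaller cover shut.

Things in the scene. Friction and masses are not known exactly. Their poses are not given: they have to be found in the camera images.
- wide_knob (a point): Centre (half-way up) of the black knob on the larger cover: upright cylinder 16 mm across, 22 mm high, on a 3 mm neck; centre 75 mm above the bench, 14 mm above the cover's top. It stands on the centre of the cover's flat aluminium disc (52 mm across, 4 mm thick), is fixed to it and moves with it on a level circle of 60 mm radius around the pivot screw.
- wide_pivot (a point): Top of the larger cover's pivot screw (head 12 mm across), on the vertical turning axis, 66.5 mm above the bench; a 22 mm wide flat arm joins it to the disc. Port: hole 35 mm across in the heater's dark deck, under the shut disc. Heater: white box 124 x 132 mm, 56 mm high, fixed to the bench.
- wide_cover (a joint): Angle of the larger cover, rad. 0: shut, arm against a stop pin, disc over the port; grows anticlockwise seen from above, to a second stop pin at 1.75. Starts at 0 to 0.1; from about 0.75 no part lies over the port. Turns with slight friction (about 1 N at the knob) and stays where it is left.
- narrow_cover (a joint): Angle of the other heater's smaller cover, rad, same sense (0 shut, starts at 0 to 0.1); to be left alone. Same box, knob and pivot distance, but its disc is only 28 mm across, over a 13 mm port. Which heater stands on the left and which on the right varies.
There are look-alikes about, which are no part of the job. What is shaped like the part that bears wide_knob but orange is not meant.

How it is judged (in metres and radians):
At the end, for the whole second after the job is handed in: The larger cover stands at rest more than 0.9 rad (about 52 degrees) from shut, its port quite clear, and the smaller cover is still within 0.25 rad of shut (value of joint wide_cover above 0.9 rad and value of joint narrow_cover below 0.25 rad and velocity of joint wide_cover between -0.05 and 0.05 rad/s); the robot touches nothing.
It fails at once if the other heater's smaller cover was swung open (more than 0.25 rad) (value of joint narrow_cover above 0.25 rad).
It also fails if it takes over 35 s, if anything falls off the work surface, if the arm or the gripper's body presses on something with over 40 N, if the wrist force passes 120 N, or if a joint passes its speed limit or range.

## Working session

There is one attempt and no reset: what is moved stays moved. The work goes in short steps, Python scripts to look and compute and a shell command to move; the robot and the scene stay as the last step left them, time stands still between calls to the robot, and variables do not carry over. Pictures are saved under pics/ and viewed, about 8 in all and at most 12, crops included, and the job is handed in when it is done.

```bash
mkdir -p pics
cat > h.py <<'E'
import cv2,numpy as np
from rig import sensors,eyes,workorder
def pic(n,f):
    c=eyes.read_camera(n); cv2.imwrite(f,c["color"]); return c
def ray(c,u,v,z):
    K=np.array(c["intrinsics"]);d=np.array([(u-K[0,2])/K[0,0],(v-K[1,2])/K[1,1],1])
    d=np.array(c["rotation"])@d;o=np.array(c["origin"]);return o+d*(z-o[2])/d[2]
def proj(c,p):
    q=np.array(c["rotation"]).T@(np.array(p)-np.array(c["origin"]));k=np.array(c["intrinsics"])@q;return k[:2]/k[2]
E
python3 - <<'E'
from h import *
import pickle
cs={n:pic(n,f"pics/{n}0.png") for n in("top","scene")}
pickle.dump(cs,open("c.pkl","wb"))
for n in cs: print(n,cs[n]["origin"],cs[n]["intrinsics"])
s=sensors.get_state();print(s["clock"],s["ee_pos"],s["orientation"],s["gripper_width"])
E
```

```text
top [0.41921059 0.04620915 0.89930012] [[417.54924079   0.         286.11577789]
 [  0.         417.54924079 207.87295783]
 [  0.           0.           1.        ]]
scene [-8.50135861e-04  9.68736429e-01  6.41423181e-01] [[540.80034594   0.         271.35202171]
 [  0.         540.80034594 203.22710315]
 [  0.           0.           1.        ]]
0.1 [ 0.26439286 -0.62061745  0.23044569] [[-3.91897687e-01  9.20008508e-01 -7.39769028e-04]
 [ 9.20007583e-01  3.91898350e-01  1.31503163e-03]
 [ 1.49975455e-03 -1.65235260e-04 -9.99998862e-01]] 0.08555026589337193
```

View pics/top0.png

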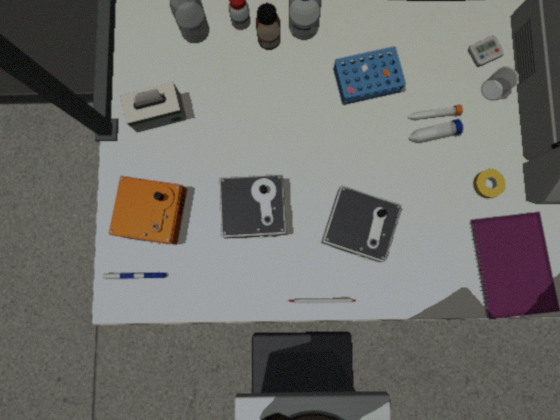

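View pics/scene0.png

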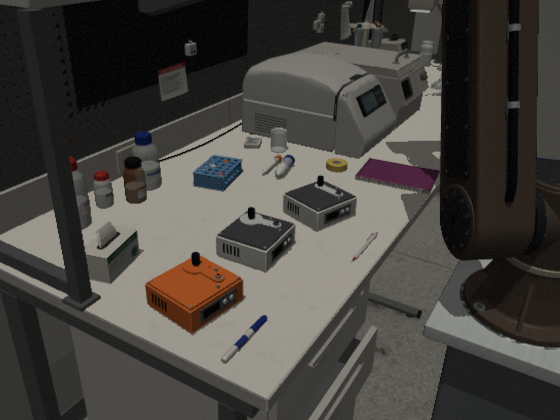

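Top view, three candidates:
- Knob at (264,188) on the white box with the big disc. Its pivot is at about (267,220).
- Knob at (380,213) on the white box with the small disc.
- Knob at (159,196) on the orange box, which is excluded.

I choose the first and check it in a close crop.

Run:
```python
from h import *
import pickle
cs=pickle.load(open("c.pkl","rb"))
a=cv2.resize(cs["top"]["color"][165:250,210:295],(595,595),interpolation=cv2.INTER_CUBIC)
cv2.imwrite("pics/crop1.png",cv2.convertScaleAbs(a,alpha=1.5))
b=cv2.resize(cs["scene"]["color"][195:275,210:305],(760,640))[:600]
t=cs["top"]
print(ray(t,264,188,.08),ray(t,267,220,.0665),ray(t,380,213,.08),ray(t,375,242,.0665))
for p in [ray(t,264,188,.075),ray(t,267,220,.0665)]: print(proj(cs["scene"],p))
```

```text
[0.56967297 0.09059493 0.08      ] [0.50691424 0.08584244 0.0665    ] [ 0.51592355 -0.13811357  0.08      ] [ 0.45959884 -0.12859675  0.0665    ]
[251.09102229 211.54730967]
[277.05603331 221.74661553]
```

View pics/crop1.png

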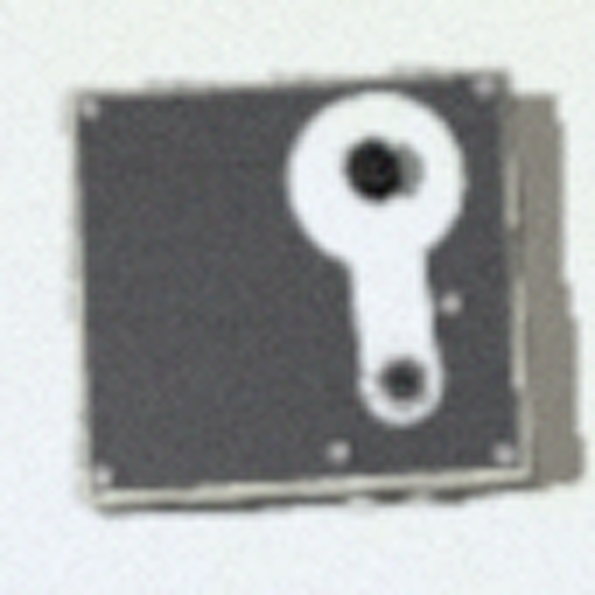

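The crop shows the large disc on a white box: knob top at about (263.1,188.9) px, pivot at (267.7,219.1). The stop pin is on its right, so the cover is shut and opens to the left (+y). The knob-to-pivot distance comes to about 60 mm, which matches. I'll push the knob with closed fingers from its −y side.

```bash
python3 - <<'E'
from h import *
import pickle
t=pickle.load(open("c.pkl","rb"))["top"]
k=ray(t,263.1,188.9,.086);d=ray(t,263.7,190.4,.061);p=ray(t,267.7,219.1,.0665)
print(k,d,p,np.linalg.norm((k-p)[:2]),np.linalg.norm((d-p)[:2]))
E
python3 -m inch '[[0.3,0.33,0,0],[0.67,0.74,0,0],[0.67,0.74,0,0],[0.67,0.74,0,0],[0.67,0.74,0,0]]' 1
python3 -m inch '[[0.67,0.74,0,0],[0.67,0.74,0,0],[0.67,0.74,0,0],[0.67,0.74,0,0],[0.67,0.74,0,0]]'
```

```text
[0.56679188 0.09206454 0.086     ] [0.56820679 0.09227598 0.061     ] [0.50870634 0.08442211 0.0665    ] 0.0585861435631729 0.06001655678339267
clock: 0.72
ee_pos: [0.3905, -0.3469, 0.2312]
orientation: [[-0.393, 0.92, 0.0], [0.92, 0.393, 0.0], [0.0, 0.0, -1.0]]
force: [1.3, 0.3, 0.8]
gripper_width: -0.0
clock: 1.35
ee_pos: [0.5159, -0.0747, 0.2312]
orientation: [[-0.393, 0.92, -0.0], [0.92, 0.393, 0.0], [0.0, 0.0, -1.0]]
force: [1.0, -0.9, -0.3]
gripper_width: -0.0
```

```bash
python3 -m inch '[[0.30,0.34,0,0],[0.30,0.34,0,0],[0.30,0.34,0.2,0],[0.30,0.34,0.35,0],[0.30,0.34,0.35,0]]'
python3 - <<'E'
from h import *
c=pic("wrist","pics/w1.png");print(sensors.get_state()["ee_pos"])
E
```

```text
clock: 1.98
ee_pos: [0.5714, 0.045, 0.1228]
orientation: [[-0.392, 0.92, -0.007], [0.92, 0.392, -0.003], [0.001, -0.008, -1.0]]
force: [0.6, -0.8, 1.1]
gripper_width: -0.0001
[0.57335977 0.04532842 0.12563688]
```

View pics/w1.png

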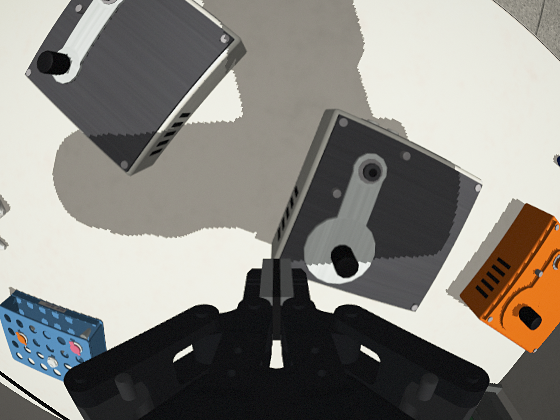

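The wrist view shows the fingertips at (275,265), on the clockwise side of the knob at (345,262). The pivot is at (371,170). I descend and then push along the arc.

```bash
python3 -m inch '[[0,0,0.09,0],[0,0,0.18,0],[0,0,0.18,0],[0.04,0.005,0.18,0],[0.08,0.01,0.18,0]]'
python3 -m inch '[[0.03,0.015,0,0],[0.06,0.03,0,0],[0.085,0.037,0,0],[0.11,0.04,0,0],[0.11,0.04,0,0]]'
python3 - <<'E'
from h import *
c=pic("wrist","pics/w2.png")
E
```

```text
clock: 2.65
ee_pos: [0.5683, 0.0701, 0.0742]
orientation: [[-0.392, 0.92, 0.003], [0.92, 0.392, 0.001], [-0.0, 0.003, -1.0]]
force: [0.3, 0.7, -0.1]
gripper_width: -0.0001
clock: 3.28
ee_pos: [0.5654, 0.1047, 0.0722]
orientation: [[-0.393, 0.92, 0.0], [0.92, 0.393, 0.0], [0.0, 0.0, -1.0]]
force: [0.6, 0.3, -0.5]
gripper_width: 0.0
```

View pics/w2.png

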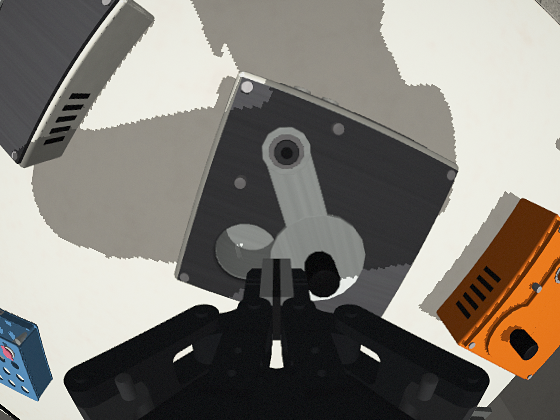

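The push works: the port is half uncovered at (243,250) and the knob is at (322,272), ahead of the fingers. I continue along the arc.

```bash
python3 -m inch '[[0.025,-0.001,0,0],[0.05,-0.005,0,0],[0.075,-0.012,0,0],[0.097,-0.02,0,0],[0.115,-0.03,0,0]]'
python3 -m inch '[[0.02,-0.012,0,0],[0.035,-0.022,0,0],[0.035,-0.022,0,0],[-0.02,0,0,0],[-0.06,0.03,0,0]]'
python3 -m inch '[[0,0,-0.1,0],[0,0,-0.3,0],[-0.2,-0.2,-0.5,0],[-0.4,-0.4,-0.5,0],[-0.5,-0.5,-0.5,0]]'
python3 - <<'E'
from h import *
c=pic("top","pics/t2.png")
a=cv2.resize(c["color"][150:270,190:420],None,fx=3.4,fy=3.4,interpolation=cv2.INTER_CUBIC)
cv2.imwrite("pics/t2c.png",cv2.convertScaleAbs(a,alpha=1.5))
E
```

```text
clock: 3.95
ee_pos: [0.5438, 0.133, 0.0726]
orientation: [[-0.392, 0.92, 0.001], [0.92, 0.392, 0.001], [0.0, 0.001, -1.0]]
force: [0.6, -0.6, -0.2]
gripper_width: 0.0003
clock: 4.58
ee_pos: [0.56, 0.1185, 0.0724]
orientation: [[-0.392, 0.92, 0.0], [0.92, 0.392, 0.0], [0.0, 0.0, -1.0]]
force: [-0.1, 0.2, -0.1]
gripper_width: -0.0003
clock: 5.2
ee_pos: [0.4941, -0.0445, 0.2191]
orientation: [[-0.392, 0.92, 0.002], [0.92, 0.392, 0.0], [-0.0, 0.002, -1.0]]
force: [1.2, -1.0, -0.1]
gripper_width: 0.0001
```

View pics/t2c.png

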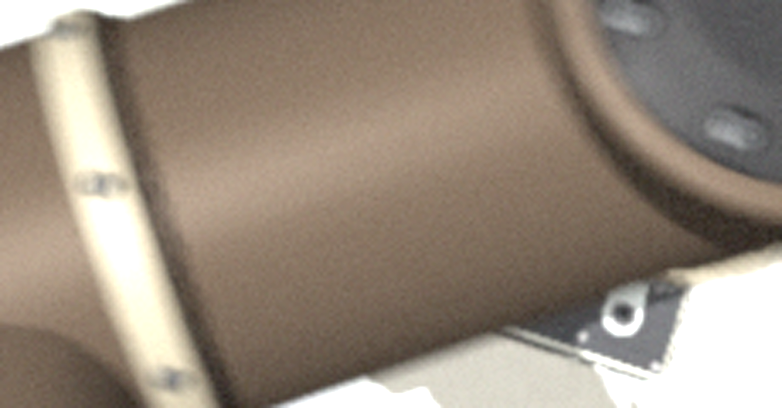

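The arm blocks the top view, so I back it off farther.

```bash
python3 -m inch '[[-0.7,-0.7,0,0],[-0.7,-0.7,0,0],[-0.7,-0.7,0,0],[-0.7,-0.7,0,0],[-0.7,-0.7,0,0]]'
python3 -m inch '[[-0.5,-0.6,0,0],[-0.5,-0.6,0,0],[-0.5,-0.6,0,0],[-0.5,-0.6,0,0],[-0.5,-0.6,0,0]]'
python3 - <<'E'
from h import *
c=pic("top","pics/t3.png")
a=cv2.resize(c["color"][150:270,190:420],None,fx=3.4,fy=3.4,interpolation=cv2.INTER_CUBIC)
cv2.imwrite("pics/t3c.png",cv2.convertScaleAbs(a,alpha=1.5))
E
```

```text
clock: 5.88
ee_pos: [0.3819, -0.321, 0.2182]
orientation: [[-0.39, 0.921, 0.0], [0.921, 0.39, -0.0], [-0.0, 0.0, -1.0]]
force: [1.4, 0.6, 0.5]
gripper_width: 0.0002
clock: 6.5
ee_pos: [0.2738, -0.5298, 0.2168]
orientation: [[-0.387, 0.922, -0.001], [0.922, 0.387, 0.001], [0.001, -0.001, -1.0]]
force: [-0.6, 0.9, 0.0]
gripper_width: -0.0005
```

View pics/t3c.png

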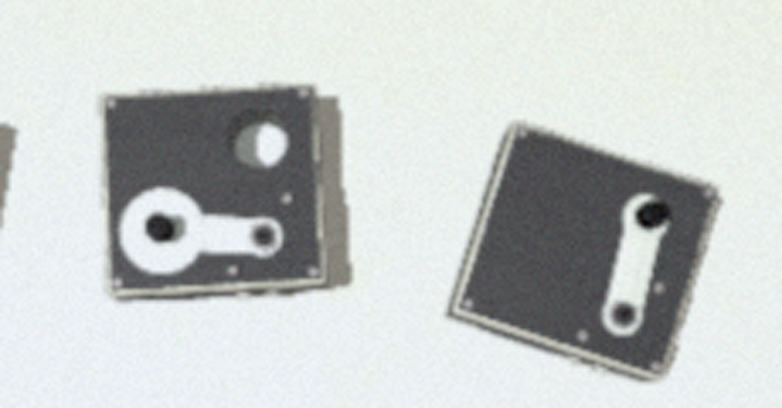

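The cover now points left: disc at (160,230), pivot at (263,236), about 80–85° from shut. The port at (260,143) is fully open, and the small cover is still against its pin.

```bash
python3 -m inch '[[0,0,0,0],[0,0,0,0],[0,0,0,0],[0,0,0,0]]'
python3 -c "
from rig import workorder;print(workorder.finish_job())"
```

```text
clock: 7.05
ee_pos: [0.2767, -0.5263, 0.2182]
orientation: [[-0.393, 0.92, 0.0], [0.92, 0.393, -0.0], [-0.0, 0.0, -1.0]]
force: [-0.4, 0.3, -0.5]
gripper_width: 0.0001
the job is handed in; nothing more can be done
None
```

I swung the larger cover open by pushing its knob along the arc with closed fingers, then backed the arm off and handed the job in at about 7 s.

- **Larger cover:** the last top picture shows it about 80–85° (roughly 1.4 rad) from shut, with the wide port completely open. I read this angle off the picture by eye.
- **Smaller cover:** it still sits against its shut stop in the same picture.
- **Robot:** the arm stands well clear of both heaters. The forces reported after each move stayed within about 2 N, which is noise level.

No check failed. One top picture, taken just after the push, was blocked by the arm, so I backed off farther and took it again. I did not measure the cover's speed separately.

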